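Open the mould press, take out the mould, close the press again

TASK

The mould in the flattening press has cured. Stand the press's two weights, the concrete cube and the concrete cylinder, on the cork mat; only then lift the windowed frame straight up off its two dowels, keeping it level, and lay it flat on the clear bench, and lay the mould flat on the slatted drying rack, centred and lengthwise along it. Then close the empty press so that its board does not warp: frame fully down over both dowels, then each weight upright again where it stood at the start; leave the timer, the pigment jar and the syringe alone.

Things in the scene. Friction and masses are not known exactly. Their poses are not given: they have to be found in the camera images.
- press_bed: Fixed press: plywood board 112 (x) x 178 (y) mm on rubber feet, its top 28 mm up. Origin: on the bench under its centre; z up. End rails at y = +-71 mm (24 mm wide in y, 106 long in x, tops 47 mm up) bear two steel dowels, 8 mm thick, coned tips 61 mm up, at (x, y) = (40, 72) and (-40, -72) mm. The mould lies between the rails; 6 mm high stops flank it at |x| 33 to 39, |y| 34 to 54 mm.
- frame: Loose aluminium plate 100 (x) x 164 (y) x 8 mm, 0.35 kg, window 46 x 80. Origin: centre of its underside. 9.6 mm holes at (40, 72), (-40, -72). Home: origin 47 mm above the press_bed's, axes alike or half-turned; rises 14 mm to clear the dowels. Black handle bar across it along x, centre line 38 mm above the origin: 12 thick (y), 14 high, clear for 60 mm between its posts; grip closing along y.
- mould: Loose teal silicone mould with round pockets, 62 (x) x 110 (y) x 18 mm, 0.09 kg, in the press under the frame's window. Origin: centre of its underside, at the start 28 mm above the press_bed's; z up. Grip it across the 62 mm at mid-length.
- cube: Loose weight: grey concrete cube, 45 mm, 0.2 kg, standing on one end of the frame's plate, about 58 mm from the frame's centre along y. Origin: centre of its underside; sides along its x and y.
- cylinder: Loose weight: grey concrete cylinder, 40 mm in diameter, 60 mm high, 0.2 kg, upright on the other end of the frame's plate, about 58 mm from its centre. Origin: centre of its underside.
- rack: Fixed drying rack of pale wooden slats, 100 (x) x 150 (y) mm; the mould goes here, its y along the rack's y. Origin: centre of its underside, on the bench; slat tops 20 mm above it. Press and rack lie one behind the other, in either order.
- mat: Fixed cork mat, 100 (x) x 150 (y) x 4 mm, for the two weights. Origin: centre of its underside. The bench between it and the press or rack to its right is clear for over 130 mm in y and takes the frame, long side along world x and centred 0.42 m ahead of the base axis, clear of the clamp jig behind (105 mm high; carry things well above it).
- timer: Bystander: white wind-up timer with a black dial, 68 mm across, 42 mm high. Origin: centre of its underside.
- jar: Bystander: pigment jar with a black cap, 50 mm across, 56 mm high, behind the clamp jig. Origin: centre of its underside.
- syringe: Bystander: dosing syringe lying along the left edge of the bench, 153 mm long. Origin: under its middle.
Mind the look-alikes: they are no part of the job. What is shaped like the cube but blue is not meant.

How it is judged:
By the outcome, as a careful person would: the job done as asked, in the order asked, and still so for the second after the job is handed in, with the robot touching nothing.
It also fails if it takes over 141 s, if anything falls off the work surface, if the arm or the gripper's body presses on something with over 40 N, if the wrist force passes 120 N, or if a joint passes its speed limit or range.

ROBOT

A 7-joint arm with a two-finger parallel gripper is mounted at the origin on a cart in front of the work surface, level with it; the furniture and walls round the work are solid. World frame = base frame: x ahead of the robot, y to its left, z up, the work surface at z = 0. Lengths are in m, angles in rad, forces in N, time in s.
With the tool pointing down it reaches from about 0.425 to 0.925 m from the base axis. Payload 6.8 kg.
Tool frame: the origin (TCP) lies midway between the tips of the shut fingers; the grasp point (between the pads) lies r.grip_point_offset behind it (r.grip_point_offset is the distance from the TCP to the grasp point, in m); z points along the fingers, y is the line along which they close (so a half turn about z gives the same grasp; the last joint's range is limited). The gripper opens to 85 mm and grips with 20 to 120 N. Pads are 22 mm wide; open, the fingers measure 114 mm over their backs; the gripper's body (76 mm by 85 mm) begins 54 mm behind the grasp point. The pads swing forward as they close: fully open they stand 13 mm farther back than shut.
Start: joints at [-1.306, 0.477, 0.022, 1.555, -0.011, 1.109, -0.083], TCP at [0.246, 0.629, 0.231] pointing down, gripper open.
Joint ranges: [-2.96, 2.96], [-0.34, 2.1], [-1.41, 1.46], [0.24, 2.44], [-1.37, 4.51], [0.17, 1.92], [-2.96, 2.96]. Speed limits (rad/s): [2.39, 2.39, 3.14, 3.14, 3.14, 3.14, 3.14].

INTERFACE

Orientations are given as a rotation vector (axis times angle).
In Python, from bench import r gives the robot as it stands. The module is installed in compiled form; this text tells all that it offers.
- The arm moves only by the shell command python3 -m crank 'ROWS' [FORCE]. ROWS is JSON, a list of rows, each a list of 5 numbers: the shift along the world's x, y, z in units of 200 mm (1.0 is 200 mm), then the turn about the world's z in units of 45 degrees (1.0 is 45 degrees), then the opening, from -1 (shut) to 1 (fully open). In form: [[dx, dy, dz, turn, jaw], ...]. A call has 1 to 8 rows; each row shifts and turns the commanded pose from where the row before left it; what a row does not reach is not made up. A row lasts 1/12 s, in which the tool goes at most 41.7 mm and 7.16 degrees, less where a joint would pass 70% of its speed; a pose out of reach is approached as far as the arm can. A call with a number of a shift or a turn outside -1 to 1 is refused whole. A call with a gripper value outside its range is refused whole. The fingers move at their own pace and stop on an object; FORCE is the grip in N (left out, the last holds). Time passes only in rows, so rows that do not move let the fingers close. It gives the time, the measured TCP pose, the force, the opening and the grip force at its end, in the units of the state.
- r.get_obs(): the state, without advancing time (a new reading comes with each control period).
- r.grab_frame(name): name is "scene" or "top" or "wrist"; returns the picture (384x512x3 uint8, blue, green, red); there is no depth.
- r.camera_model(name): a dict with "fx", "fy", "cx", "cy" (pixels), "R" (3x3) and "t" (3): a world point X has camera coordinates R X + t. Camera axes: x right, y down, z forward; pixel columns grow to the right and rows downward; lengths in m; the calibration is good to about 2 mm. A picture is of the moment at which its call begins: read the wrist's pose just before it. camera_model takes no time and is no camera call; for the wrist camera it gives the pose at the moment of the call.
- r.hand_in(): hands the job in; it is judged then, once.
The state is a dict: "clock": time; "joints": joint angles; "qvel": joint speeds; "tau": joint torques, N m; "tcp_pos": TCP position; "orientation": TCP orientation; "contact_force": force on the tool from outside, world axes, zero at the start; "moment": the same for the moment, N m; "grip_width": finger opening in m; "gripper_force": force on a finger pad.
Only numpy, scipy, OpenCV 4.12 (cv2) and the standard library are available. Lean on these libraries where they do the work, as an engineer would, in place of code of your own. Each camera call takes 0.05 s, during which the arm holds its last target. There are 200 camera calls.

## Working session

There is one attempt and no reset: what is moved stays moved. The work goes in short steps, Python scripts to look and compute and a shell command to move; the robot and the scene stay as the last step left them, time stands still between calls to the robot, and variables do not carry over. Pictures are saved under pics/ and viewed, at most 17 in all, crops included, and the job is handed in when it is done.

```bash
mkdir -p pics; python3 - <<'E'
from bench import r
import cv2
for n in ("top","scene"):
    im=r.grab_frame(n); cv2.imwrite(f"pics/{n}0.png",cv2.resize(im,(800,600),interpolation=cv2.INTER_CUBIC)); cv2.imwrite(f"pics/{n}_raw.png",im)
    print(n,r.camera_model(n))
o=r.get_obs(); print(o['clock'],o['tcp_pos'],o['orientation'],o['grip_width'],r.grip_point_offset)
E
```

```text
top {'fx': 375.54801830883565, 'fy': 375.54801830883565, 'cx': 261.28828427325544, 'cy': 197.26401526646777, 'R': array([[-0.02559556, -0.99963962, -0.00809299],
       [-0.9972339 ,  0.0260974 , -0.0695951 ],
       [ 0.06978122,  0.00628928, -0.99754249]]), 't': array([-0.01774582,  0.57335082,  0.95584278])}
scene {'fx': 422.6409150479135, 'fy': 422.6409150479135, 'cx': 259.35063329585546, 'cy': 186.78309746054256, 'R': array([[ 0.77427435, -0.63263599,  0.01646   ],
       [-0.28113414, -0.3671454 , -0.88666107],
       [ 0.56697692,  0.68189146, -0.46212684]]), 't': array([-0.45619835,  0.18849392,  0.79222725])}
0.1 [0.24569348 0.62811201 0.23041096] [-5.82265716e-01 -3.08697555e+00  2.64934349e-03] 0.08560660880243764 0.0187
```

View pics/top0.png

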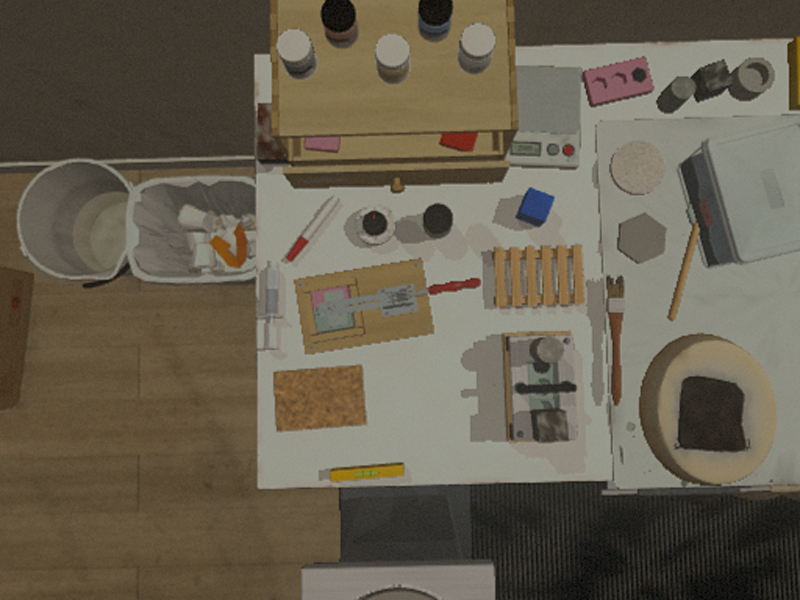

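View pics/scene0.png

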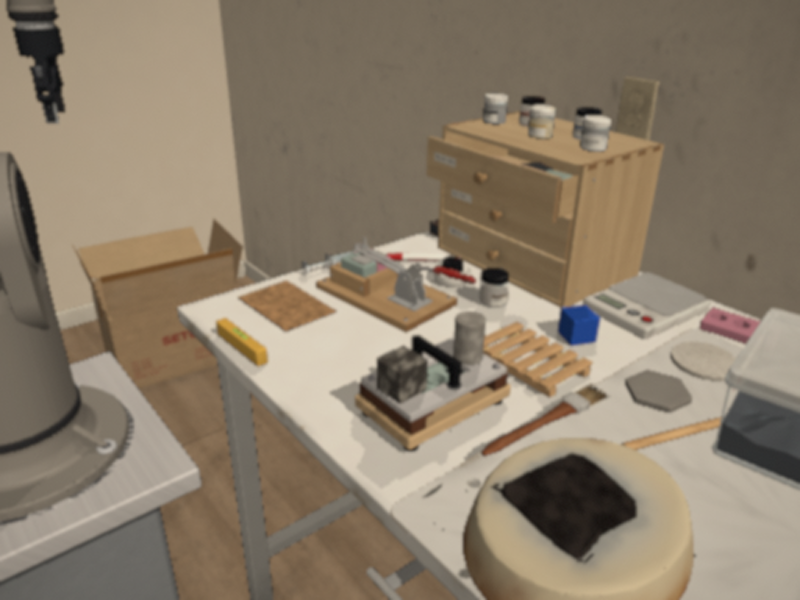

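```bash
cat > h.py <<'E'
import numpy as np, cv2
from bench import r
def ray(name,u,v,z,m=None):
    m=m or r.camera_model(name); R,t=np.array(m['R']),np.array(m['t'])
    C=-R.T@t; d=R.T@np.array([(u-m['cx'])/m['fx'],(v-m['cy'])/m['fy'],1])
    return C+d*(z-C[2])/d[2]
def proj(name,X,m=None):
    m=m or r.camera_model(name); c=np.array(m['R'])@np.array(X)+m['t']
    return np.array([m['fx']*c[0]/c[2]+m['cx'],m['fy']*c[1]/c[2]+m['cy']])
def crop(im,u0,v0,w,h,s,f):
    c=cv2.resize(im[v0:v0+h,u0:u0+w],None,fx=s,fy=s,interpolation=cv2.INTER_CUBIC)
    c=cv2.convertScaleAbs(c,alpha=1.3)
    for k in range(0,w,10): cv2.putText(c,str(u0+k),(k*s,8),0,.3,(0,0,255)); cv2.line(c,(k*s,9),(k*s,13),(0,0,255))
    for k in range(10,h,10): cv2.putText(c,str(v0+k),(0,k*s+3),0,.3,(0,0,255)); cv2.line(c,(20,k*s),(24,k*s),(0,0,255))
    cv2.imwrite(f,c)
E
python3 - <<'E'
from h import *
im=cv2.imread('pics/top_raw.png')
crop(im,295,140,100,150,4,'pics/press.png')
a=np.zeros((600,800,3),np.uint8)
E
```

```text
(no output)
```

View pics/press.png

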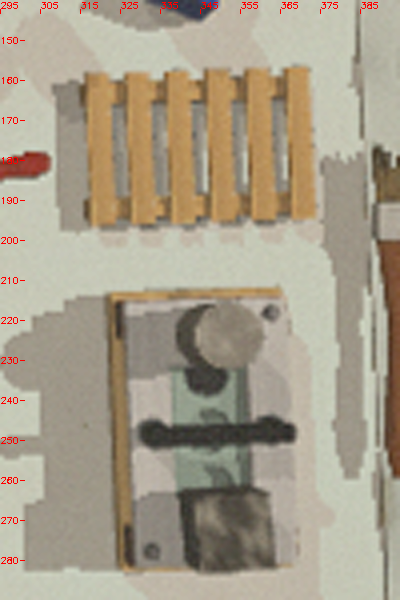

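The crop shows the press and the rack: cylinder top centre about (352,224), cube top about (340-361, 263-282), handle v≈248 from u 333 to 366, dowels at (362,218) and (333,278), rack u 316-373, v 157-196. Look-alikes: the blue cube at top0 (536,206), rejected by colour, and grey cups and cubes at top right (680,95)-(750,78), which are off to the side. The weights I want are the two on the press frame.

```bash
python3 - <<'E'
from h import *
im=cv2.imread('pics/top_raw.png')
P=lambda u,v,z:np.round(ray('top',u,v,z)[:2],4)
A=P(362,218,.061);B=P(333,278,.061); print('dow',A,B,np.linalg.norm(A-B),'(exp .1647) centre',(A+B)/2)
d=A-B; print('yaw of press', np.degrees(np.arctan2(d[1],d[0])-np.arctan2(72,40)))
print('frame/rail corners', P(325,215,.055),P(328,282,.055))
print('handle',P(333.5,248.2,.092),P(366.5,248,.092),'mid')
print('cyl top',P(352.3,224,.115))
print('cube top corners',[P(*p,.100) for p in [(344,263),(361,263),(363.5,281.5),(346,283)]])
print('rack',[P(*p,.02) for p in [(316.5,158.5),(371.5,157),(373,194.5),(318,196.5)]])
s=1.5625
print('mat',[P(a/s,b/s,.004) for a,b in [(274,371),(364,365),(367,424),(277,431)]])
print('jig',[P(a/s,b/s,.0) for a,b in [(297,275),(422,260),(433,333),(310,353)]],'handle tip',P(480/s,285/s,.08),P(425/s,290/s,.08))
print('level',[P(a/s,b/s,.01) for a,b in [(330,470),(404,465)]],'table edge',P(258/s,487/s,0),P(610/s,487/s,0))
crop(im,300,200,80,90,6,'pics/p2.png')
S=cv2.imread('pics/scene_raw.png'); crop(S,220,190,120,95,6,'pics/p3.png')
crop(im,165,150,150,160,4,'pics/p4.png')
E
```

```text
dow [ 0.5119 -0.2806] [ 0.3672 -0.2033] 0.16405297924755893 (exp .1647) centre [ 0.43955 -0.24195]
yaw of press -89.05691685170385
frame/rail corners [ 0.5218 -0.1904] [ 0.3569 -0.1917]
handle [ 0.4417 -0.2017] [ 0.4402 -0.28  ] mid
cyl top [ 0.4981 -0.2434]
cube top corners [array([ 0.4071, -0.2236]), array([ 0.4061, -0.2634]), array([ 0.3631, -0.2674]), array([ 0.3606, -0.2263])]
rack [array([ 0.6704, -0.1794]), array([ 0.6705, -0.323 ]), array([ 0.5723, -0.3223]), array([ 0.5708, -0.1798])]
mat [array([0.474 , 0.1958]), array([0.4802, 0.0443]), array([0.3821, 0.0413]), array([0.3742, 0.1917])]
jig [array([0.6359, 0.1559]), array([ 0.6559, -0.058 ]), array([ 0.531 , -0.0732]), array([0.5026, 0.1355])] handle tip [ 0.6019 -0.146 ] [ 0.5964 -0.0598]
level [array([0.3093, 0.1034]), array([ 0.3145, -0.0189])] table edge [0.2824 0.2253] [ 0.2685 -0.359 ]
```

View pics/p3.png

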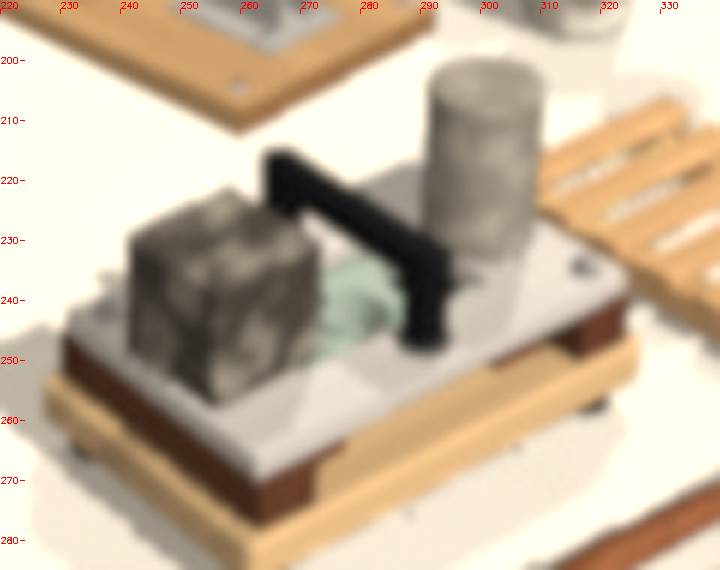

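View pics/p2.png

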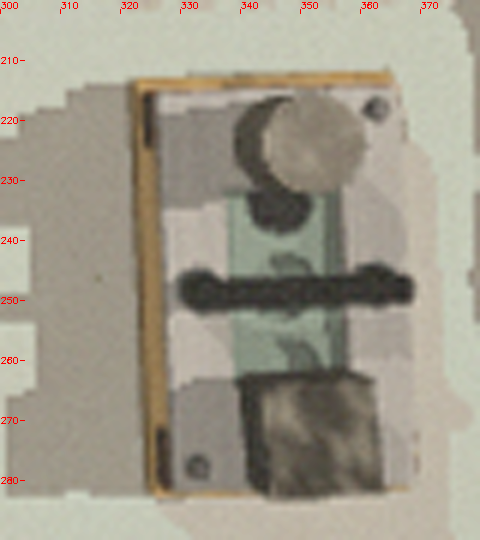

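p3 confirms the cube (grey, about (256,228) in the scene) on the near end and the cylinder on the far end of the frame. In p2 the dowels are at (362,218) and (333,278) and the handle is at v≈248. Next I move over the press for a close look.

```bash

python3 -m crank '[[0.09,-0.18,0.025,0.12,1],[0.09,-0.18,0.025,0.12,1],[0.09,-0.18,0.025,0.12,1],[0.09,-0.18,0.025,0.12,1],[0.09,-0.18,0.025,0,1],[0.09,-0.18,0.025,0,1],[0.09,-0.18,0.025,0,1],[0.09,-0.18,0.025,0,1]]' 40
python3 -m crank '[[0.09,-0.18,0.025,0,1],[0.09,-0.18,0.025,0,1],[0,-0.2,0,0,1],[0,-0.2,0,0,1],[0,-0.2,0,0,1],[0,-0.2,0,0,1],[0,-0.2,0,0,1],[0,-0.2,0,0,1]]'
python3 -m crank '[[0,-0.2,0,0,1],[0,-0.2,0,0,1],[0,-0.2,0,0,1],[0,-0.2,0,0,1],[0,-0.2,0,0,1],[0,-0.2,0,0,1],[0,-0.2,0,0,1],[0,0,0,0,1]]'
python3 -m crank '[[0,0,0,0,1],[0,0,0,0,1]]'
cat >> h.py <<'E'
def st():
    o=r.get_obs(); Rm=cv2.Rodrigues(np.array(o['orientation']))[0]
    print('t',round(o['clock'],2),'tcp',np.round(o['tcp_pos'],4),'ytool deg',round(np.degrees(np.arctan2(Rm[1,1],Rm[0,1])),2),'tilt z',np.round(Rm[:,2],3),'w',round(o['grip_width'],4),'gf',np.round(o['gripper_force'],1),'F',np.round(o['contact_force'],1),'j7',round(o['joints'][6],2))
E
python3 - <<'E'
from h import *
st(); m=r.camera_model('wrist'); im=r.grab_frame('wrist'); cv2.imwrite('pics/w_raw.png',im)
import pickle; pickle.dump(m,open('w.pkl','wb'))
crop(im,0,0,512,384,1,'pics/w0.png'); cv2.imwrite('pics/w1.png',cv2.resize(im,(800,600),interpolation=cv2.INTER_CUBIC))
E
```

```text
clock: 0.77
tcp_pos: [0.3902, 0.3385, 0.2713]
orientation: [0.007, -3.141, 0.0]
contact_force: [0.3, 0.7, -0.7]
grip_width: 0.0859
gripper_force: 0.0
clock: 1.43
tcp_pos: [0.4251, 0.0267, 0.2812]
orientation: [0.007, -3.141, -0.0]
contact_force: [1.4, 0.0, 1.4]
grip_width: 0.0851
gripper_force: 0.0
clock: 2.1
tcp_pos: [0.424, -0.2592, 0.2818]
orientation: [0.009, 3.141, -0.007]
contact_force: [0.1, -0.4, 1.5]
grip_width: 0.0854
gripper_force: 0.0
clock: 2.27
tcp_pos: [0.4256, -0.2508, 0.2808]
orientation: [0.006, -3.141, -0.001]
contact_force: [0.4, 1.1, -0.4]
grip_width: 0.085
gripper_force: 0.0
t 2.27 tcp [ 0.4256 -0.2508  0.2808] ytool deg 90.23 tilt z [-0.001  0.001 -1.   ] w 0.085 gf 0.0 F [ 0.4  1.1 -0.4] j7 2.08
```

View pics/w1.png

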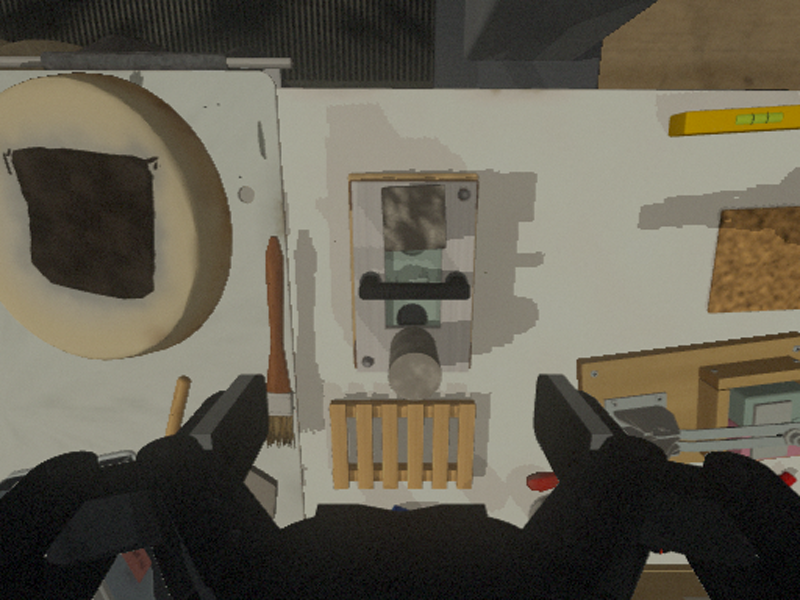

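The wrist view shows the press upright in the image, with dowels at w1 (463,194) and (368,362), the handle at y≈288, and the rack below at (330-476, 400-488).

```bash
python3 - <<'E'
from h import *
im=cv2.imread('pics/w_raw.png'); crop(im,205,105,110,215//2*2-60,6,'pics/w2.png')
print(im[105:264,205:315].shape)
E
```

```text
(159, 110, 3)
```

View pics/w2.png

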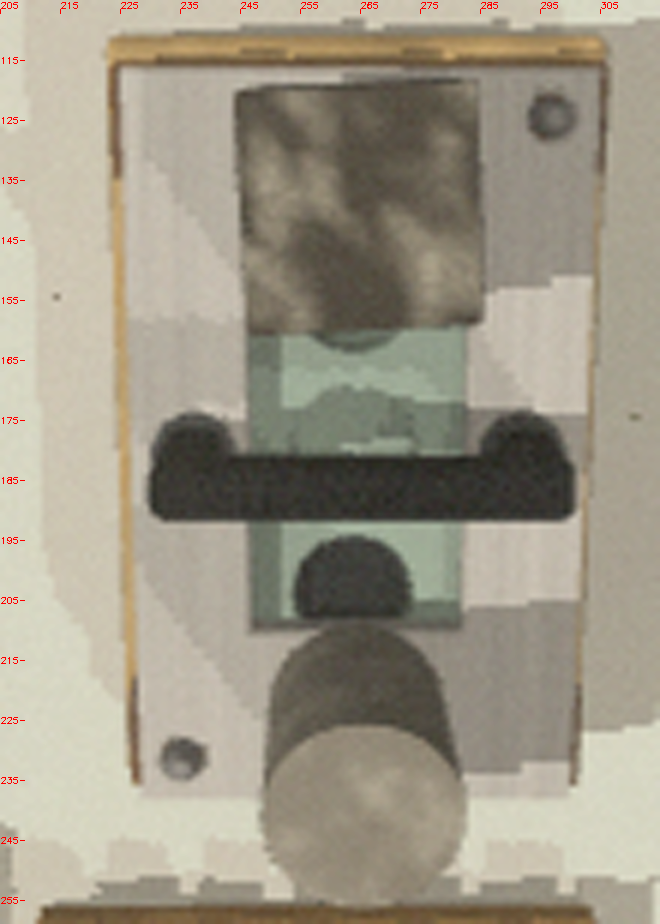

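```bash
python3 - <<'E'
from h import *
import pickle; m=pickle.load(open('w.pkl','rb'))
P=lambda u,v,z:np.round(ray('',u,v,z,m)[:2],4)
print('cam',-np.array(m['R']).T@m['t'])
A=P(235.7,231.5,.060);B=P(297,124.3,.060); d=A-B
print('dow',A,B,np.linalg.norm(d),(A+B)/2,'frame y dir deg',np.degrees(np.arctan2(d[1],d[0])-np.arctan2(72,40))+90)
f=[P(*p,.055) for p in [(225.5,116.3),(305.5,116),(300,237.5),(228.3,237.5)]]; print('frame',f,np.mean(f,0))
print('handle',P(230,186.4,.092),P(300.8,186.4,.092))
print('cyl',P(265.7,240.8,.115),[P(248.5,240.8,.115),P(282.8,240.8,.115)])
c=[P(*p,.100) for p in [(244.3,120.5),(284,118.2),(285.3,158.7),(246.7,160.5)]]; print('cube',c,np.mean(c,0))
for i in range(4): e=c[(i+1)%4]-c[i]; print(np.hypot(*e),np.degrees(np.arctan2(e[1],e[0]))%90)
s=1.5625
k=[P(a/s,b/s,.02) for a,b in [(330,401),(475,401),(474,488),(334,489)]]; print('rack',k,np.mean(k,0))
print('mat',[P(a/s,b/s,.004) for a,b in [(721,209),(709,310)]])
mo=[P(*p,.046) for p in [(245.8,160),(283,159),(282,209.5),(246.7,210)]]; print('window-ish',mo)
E
```

```text
cam [ 0.35752635 -0.25009437  0.42135801]
dow [ 0.5102 -0.2774] [ 0.3683 -0.2   ] 0.16163653671122746 [ 0.43925 -0.2387 ] frame y dir deg 0.44414443311192997
frame [array([ 0.3592, -0.288 ]), array([ 0.3584, -0.1892]), array([ 0.521 , -0.1887]), array([ 0.5214, -0.2882])] [ 0.44     -0.238525]
handle [ 0.4392 -0.2809] [ 0.4389 -0.1969]
cyl [ 0.4985 -0.2385] [array([ 0.4986, -0.2585]), array([ 0.4985, -0.2186])]
cube [array([ 0.3633, -0.263 ]), array([ 0.3607, -0.2199]), array([ 0.4048, -0.2171]), array([ 0.407 , -0.2606])] [ 0.38395 -0.24015]
0.04317835105698225 3.452174399929106
0.04418879948584254 3.632950739488241
0.04355559665530942 2.8952507737135846
0.04376585427019558 3.1435210122322985
rack [array([ 0.5692, -0.319 ]), array([ 0.5687, -0.1752]), array([ 0.6698, -0.1714]), array([ 0.6716, -0.3187])] [ 0.619825 -0.246075]
mat [array([0.3822, 0.0436]), array([0.4785, 0.0507])]
window-ish [array([ 0.4147, -0.2636]), array([ 0.4132, -0.2146]), array([ 0.4832, -0.214 ]), array([ 0.4841, -0.2628])]
```

```bash

python3 -m crank '[[-0.1,0.027,-0.1,0.035,1],[-0.108,0.027,-0.1,0.036,1],[0,0,-0.18,0,1],[0,0,-0.18,0,1],[0,0,-0.18,0,1],[0,0,-0.15,0,1],[0,0,-0.1,0,1],[0,0,-0.05,0,1]]' 40 | tail -1
python3 -m crank '[[0,0,-0.05,0,1],[0,0,0,0,1],[0,0,0,0,1]]' | tail -1
python3 -c 'from h import *;st()'
E=1
```

```text
gripper_force: 0.0
gripper_force: 0.0
t 3.23 tcp [ 0.3848 -0.2403  0.0638] ytool deg 93.48 tilt z [ 0.001  0.    -1.   ] w 0.0854 gf 0.0 F [ 0.9  0.4 -1. ] j7 2.42
```

```bash

python3 -m crank '[[0,0,0,0,-1],[0,0,0,0,-1],[0,0,0,0,-1],[0,0,0,0,-1],[0,0,0,0,-1],[0,0,0,0,-1],[0,0,0,0,-1],[0,0,0,0,-1]]' 40 | tail -1
python3 -c 'from h import *;st()'
python3 -m crank '[[0,0,0.03,0,-1],[0,0,0.06,0,-1],[0,0,0.1,0,-1],[0,0,0.1,0,-1],[0,0,0.1,0,-1],[0,0,0.1,0,-1],[0,0,0,0,-1]]' | tail -1
python3 -c 'from h import *;st()'
```

```text
gripper_force: 40.6
t 3.9 tcp [ 0.3849 -0.2408  0.0642] ytool deg 93.43 tilt z [ 0.002 -0.    -1.   ] w 0.0447 gf 40.6 F [-0.3  0.5  7.7] j7 2.42
gripper_force: 41.5
t 4.48 tcp [ 0.3859 -0.2416  0.1646] ytool deg 93.4 tilt z [ 0.006 -0.001 -1.   ] w 0.0445 gf 41.5 F [ 0.2 -0.  -2.6] j7 2.25
```

```bash

python3 -m crank '[[0.025,0.194,0,0,-1],[0.025,0.194,0,0,-1],[0.025,0.194,0,0,-1],[0.025,0.194,0,0,-1],[0.025,0.194,0,0,-1],[0.025,0.194,0,0,-1],[0.025,0.194,0,0,-1],[0.025,0.194,0,0,-1]]' | tail -1
python3 -m crank '[[0,0,0,0,-1],[0,0,-0.1,0,-1],[0,0,-0.19,0,-1],[0,0,-0.19,0,-1],[0,0,-0.15,0,-1],[0,0,-0.05,0,-1],[0,0,-0.03,0,-1],[0,0,0,0,-1]]' | tail -1
python3 -c 'from h import *;st()'
```

```text
gripper_force: 41.8
gripper_force: 41.9
t 5.82 tcp [0.4239 0.0694 0.0189] ytool deg 93.41 tilt z [-0.001 -0.001 -1.   ] w 0.0444 gf 41.9 F [-0.1 -0.  -1. ] j7 1.63
```

```bash

python3 -m crank '[[0,0,-0.015,0,-1],[0,0,-0.01,0,-1],[0,0,-0.003,0,-1],[0,0,0,0,-1],[0,0,0,0,-1]]' | tail -1
python3 -c 'from h import *;st()'
```

```text
gripper_force: 42.0
t 6.23 tcp [0.4247 0.0701 0.0143] ytool deg 93.44 tilt z [ 0.001  0.001 -1.   ] w 0.0446 gf 42.0 F [-0.4 -0.6 -2.3] j7 1.64
```

```bash

python3 -m crank '[[0,0,-0.006,0,-1],[0,0,0,0,-1],[0,0,0,0,1],[0,0,0,0,1],[0,0,0,0,1],[0,0,0,0,1]]' | tail -2
python3 -c 'from h import *;st()'
python3 -m crank '[[0,0,0.05,0,1],[0,0,0.1,0,1],[0,0,0.2,0,1],[0,0,0.2,0,1],[0,0,0.2,0,1]]' | tail -2
python3 -m crank '[[0.046,-0.193,0,0,1],[0.046,-0.193,0,0,1],[0.046,-0.193,0,0,1],[0.046,-0.193,0,0,1],[0.046,-0.193,0,0,1],[0.046,-0.193,0,0,1],[0.046,-0.193,0,0,1],[0.046,-0.193,0,0,1]]' | tail -1
python3 -m crank '[[0,0,0,0,1],[0,0,0,0,1]]' | tail -1
python3 - <<'E'
from h import *
st(); im=r.grab_frame('top'); crop(im,165,150,225,150,3,'pics/t1.png')
E
```

```text
grip_width: 0.0854
gripper_force: 0.0
t 6.73 tcp [0.4244 0.0699 0.0126] ytool deg 93.44 tilt z [ 0.  0. -1.] w 0.0854 gf 0.0 F [-0.1  0.5  0.8] j7 1.64
grip_width: 0.0858
gripper_force: 0.0
gripper_force: 0.0
gripper_force: 0.0
t 7.98 tcp [ 0.4972 -0.2419  0.1631] ytool deg 93.13 tilt z [-0.    -0.001 -1.   ] w 0.0854 gf 0.0 F [-0.1 -0.2  0.7] j7 2.23
```

View pics/t1.png

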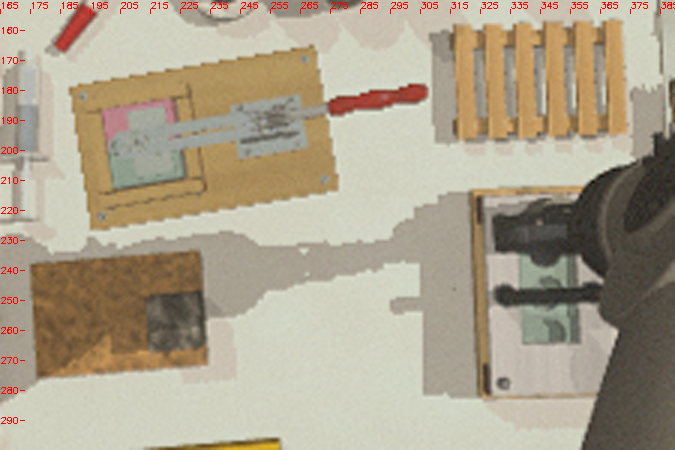

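The cube stands on the mat at about (223,257). Next is the cylinder.

```bash

python3 -m crank '[[0.006,0.015,-0.1,0,1],[0,0,-0.15,0,1],[0,0,-0.12,0,1],[0,0,-0.06,0,1],[0,0,-0.035,0,1],[0,0,0,0,1],[0,0,0,0,1]]' 40| tail -1
python3 -c 'from h import *;st()'
python3 -m crank '[[0,0,0,0,-1],[0,0,0,0,-1],[0,0,0,0,-1],[0,0,0,0,-1],[0,0,0,0,-1],[0,0,0,0,-1],[0,0,0,0,-1],[0,0,0,0,-1]]' 40 | tail -1
python3 -c 'from h import *;st()'
```

```text
gripper_force: 0.0
t 8.62 tcp [ 0.4995 -0.2357  0.0703] ytool deg 93.47 tilt z [ 0.001 -0.    -1.   ] w 0.0855 gf 0.0 F [ 0.7  0.3 -0.7] j7 2.31
gripper_force: 39.8
t 9.28 tcp [ 0.4997 -0.2365  0.0705] ytool deg 93.41 tilt z [ 0.002 -0.    -1.   ] w 0.0394 gf 39.8 F [-0.2  0.1  6.4] j7 2.32
```

```bash

python3 -m crank '[[0,0,0.03,0,-1],[0,0,0.06,0,-1],[0,0,0.1,0,-1],[0,0,0.15,0,-1],[0,0,0.15,0,-1],[-0.032,0.182,0,0,-1],[-0.032,0.182,0,0,-1],[-0.032,0.182,0,0,-1]]' | tail -1
python3 -m crank '[[-0.032,0.182,0,0,-1],[-0.032,0.182,0,0,-1],[-0.032,0.182,0,0,-1],[-0.032,0.182,0,0,-1],[-0.032,0.182,0,0,-1],[-0.032,0.182,0,0,-1],[-0.032,0.182,0,0,-1],[0,0.1,0,0,-1]]' | tail -1
python3 -m crank '[[0,0,0,0,-1],[0,0,-0.1,0,-1],[0,0,-0.19,0,-1],[0,0,-0.19,0,-1],[0,0,-0.15,0,-1],[0,0,-0.05,0,-1],[0,0,-0.03,0,-1],[0,0,0,0,-1]]' | tail -1
python3 -c 'from h import *;st()'
```

```text
gripper_force: 40.8
gripper_force: 40.9
gripper_force: 40.8
t 11.28 tcp [0.4353 0.1476 0.0256] ytool deg 93.39 tilt z [-0. -0. -1.] w 0.0394 gf 40.8 F [ 1.1  0.1 -0.5] j7 1.48
```

```bash

python3 -m crank '[[0,0.07,0,0,-1],[0,0,-0.015,0,-1],[0,0,-0.01,0,-1],[0,0,-0.005,0,-1],[0,0,0,0,-1],[0,0,0,0,-1]]' | tail -1
python3 -c 'from h import *;st()'
```

```text
gripper_force: 40.9
t 11.78 tcp [0.4352 0.1616 0.0199] ytool deg 93.4 tilt z [ 0.  0. -1.] w 0.0399 gf 40.9 F [ 0.3  0.3 -1.9] j7 1.46
```

```bash

python3 -m crank '[[0,0,-0.006,0,-1],[0,0,0,0,-1],[0,0,0,0,1],[0,0,0,0,1],[0,0,0,0,1],[0,0,0,0,1]]' | tail -1
python3 -c 'from h import *;st()'
python3 -m crank '[[0,0,0.05,0,1],[0,0,0.1,0,1],[0,0,0.2,0,1],[0,0,0.2,0,1],[0,0,0.2,0,1],[0,0,0,0,1]]' | tail -1
python3 -m crank '[[0.0015,-0.143,0,-0.148,0],[0.0015,-0.143,0,-0.148,0],[0.0015,-0.143,0,-0.148,0],[0.0015,-0.143,0,-0.148,0],[0.0015,-0.143,0,-0.148,0],[0.0015,-0.143,0,-0.148,0],[0.0015,-0.143,0,-0.148,0]]' | tail -1
python3 -m crank '[[0.0015,-0.143,0,-0.148,0],[0.0015,-0.143,0,-0.148,0],[0.0015,-0.143,0,-0.148,0],[0.0015,-0.143,0,-0.148,0],[0.0015,-0.143,0,-0.148,0],[0.0015,-0.143,0,-0.148,0],[0.0015,-0.143,0,-0.148,0],[0,0,0,0,0]]' | tail -1
python3 -m crank '[[0,0,0,0,0],[0,0,0,0,0]]' | tail -1
python3 - <<'E'
from h import *
st(); im=r.grab_frame('top'); cv2.imwrite('pics/t2_raw.png',im); crop(im,165,200,225,100,3,'pics/t2.png')
E
```

```text
gripper_force: 0.0
t 12.28 tcp [0.4351 0.162  0.0183] ytool deg 93.43 tilt z [ 0.  0. -1.] w 0.0846 gf 0.0 F [-0.2  0.2  0.5] j7 1.46
gripper_force: 0.0
gripper_force: 0.0
gripper_force: 0.0
gripper_force: 0.0
t 14.2 tcp [ 0.439  -0.2378  0.1684] ytool deg 0.26 tilt z [-0.     0.001 -1.   ] w 0.0429 gf 0.0 F [-0.3  0.   0.2] j7 0.8
```

View pics/t2.png

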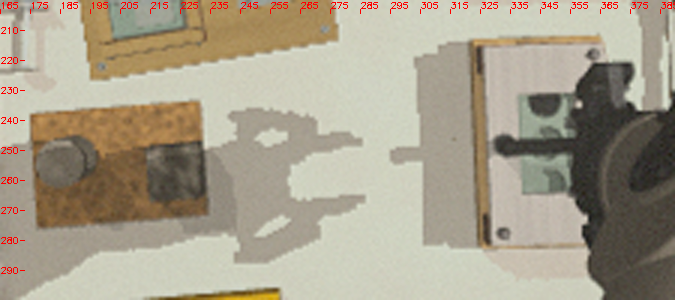

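Both weights stand on the mat, and the press handle is clear.

```bash

python3 -m crank '[[0.001,-0.005,-0.1,0,0],[0,0,-0.16,0,0],[0,0,-0.14,0,0],[0,0,-0.07,0,0],[0,0,-0.04,0,0],[0,0,0,0,0],[0,0,0,0,0]]' 80| tail -1
python3 -c 'from h import *;st()'
python3 -m crank '[[0,0,0,0,-1],[0,0,0,0,-1],[0,0,0,0,-1],[0,0,0,0,-1],[0,0,0,0,-1],[0,0,0,0,-1],[0,0,0,0,-1],[0,0,0,0,-1]]' 80 | tail -1
python3 -c 'from h import *;st()'
```

```text
gripper_force: 0.0
t 14.83 tcp [ 0.4398 -0.2389  0.0668] ytool deg 0.26 tilt z [ 0.  0. -1.] w 0.0425 gf 0.0 F [ 0.2  0.  -0.1] j7 0.96
gripper_force: 78.3
t 15.5 tcp [ 0.4403 -0.2395  0.0675] ytool deg 0.21 tilt z [ 0.002  0.    -1.   ] w 0.0105 gf 78.3 F [-0.8  1.7  7.9] j7 0.96
```

```bash

python3 -m crank '[[0,0,0.02,0,-1],[0,0,0.02,0,-1],[0,0,0.02,0,-1],[0,0,0.03,0,-1],[0,0,0.03,0,-1],[0,0,0.03,0,-1],[0,0,0,0,-1]]' | tail -1
python3 -c 'from h import *;st()'
python3 -m crank '[[0,0,0.06,0,-1],[0,0,0.1,0,-1],[0,0,0.1,0,-1],[0,0,0.05,0,-1],[0,0,0,0,-1],[0,0,0,0,-1]]' | tail -1
python3 - <<'E'
from h import *
st(); im=r.grab_frame('scene'); crop(im,200,140,160,140,5,'pics/s1.png')
E
```

```text
gripper_force: 78.5
t 16.08 tcp [ 0.44   -0.2397  0.0975] ytool deg 0.19 tilt z [ 0.002 -0.    -1.   ] w 0.0106 gf 78.5 F [ 0.2 -0.6 -2.9] j7 0.91
gripper_force: 78.5
t 16.58 tcp [ 0.4397 -0.2391  0.1585] ytool deg 0.22 tilt z [ 0.001  0.    -1.   ] w 0.0101 gf 78.5 F [-0.1 -0.3 -3.5] j7 0.82
```

View pics/s1.png

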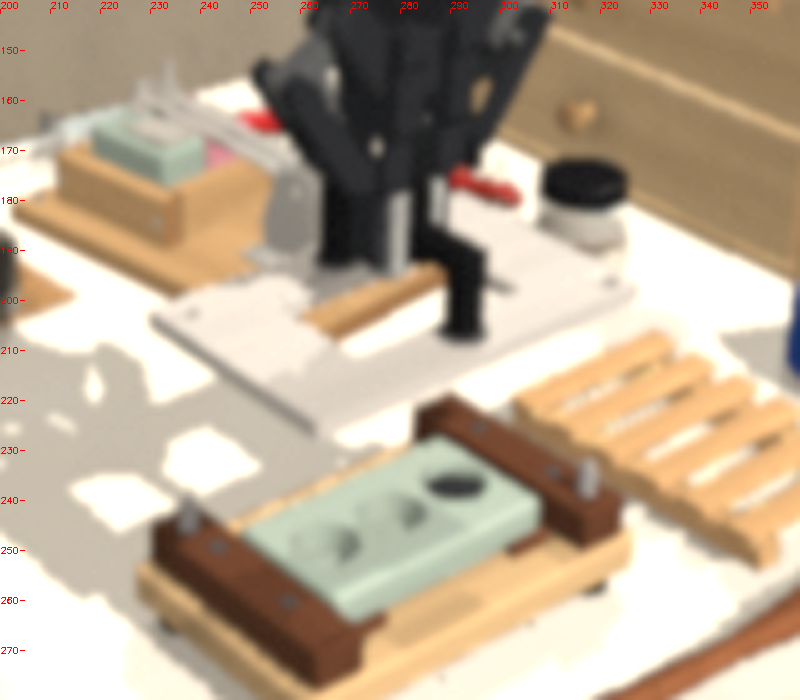

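The frame came up level and the mould stayed in the bed, round its centre at about (285,245). Now I lay the frame on the clear bench.

```bash

python3 -m crank '[[-0.0196,0.141,0,0,-1],[-0.0196,0.141,0,0,-1],[-0.0196,0.141,0,0,-1],[-0.0196,0.141,0,0,-1],[-0.0196,0.141,0,0,-1],[0,0.141,0,0,-1],[0,0,0,0,-1],[0,0,0,0,-1]]' | tail -1
python3 -m crank '[[0,0,-0.1,0,-1],[0,0,-0.16,0,-1],[0,0,-0.16,0,-1],[0,0,-0.14,0,-1],[0,0,-0.06,0,-1],[0,0,-0.03,0,-1],[0,0,0,0,-1],[0,0,0,0,-1]]' | tail -1
python3 -c 'from h import *;st()'
```

```text
gripper_force: 78.4
gripper_force: 78.5
t 17.97 tcp [ 0.42   -0.0712  0.0285] ytool deg 0.1 tilt z [ 0.    -0.001 -1.   ] w 0.0107 gf 78.5 F [-0.2  1.5 -2.8] j7 0.7
```

```bash

python3 -m crank '[[0,0,-0.015,0,-1],[0,0,-0.012,0,-1],[0,0,-0.008,0,-1],[0,0,-0.005,0,-1],[0,0,0,0,-1],[0,0,0,0,-1]]' | tail -1
python3 -c 'from h import *;st()'
```

```text
gripper_force: 78.9
t 18.47 tcp [ 0.4201 -0.07    0.0205] ytool deg 0.21 tilt z [ 0.001  0.    -1.   ] w 0.0108 gf 78.9 F [ 0.2  0.9 -1.7] j7 0.72
```

```bash

python3 -m crank '[[0,0,-0.004,0,-1],[0,0,0,0,-1],[0,0,0,0,0],[0,0,0,0,0],[0,0,0,0,0],[0,0,0,0,0]]' | tail -1
python3 -c 'from h import *;st()'
python3 -m crank '[[0,0,0.05,0,0],[0,0,0.1,0,0],[0,0,0.2,0,0],[0,0,0.2,0,0],[0,0,0.2,0,0],[0,0,0.2,0,0]]' | tail -1
python3 -m crank '[[0,-0.08,0,0.15,1],[0,-0.08,0,0.15,1],[0,-0.08,0,0.15,1],[0,-0.08,0,0.15,1],[0,-0.08,0,0.15,1],[0,-0.08,0,0.15,1],[0,-0.08,0,0.15,1],[0,-0.08,0,0.15,1]]' | tail -1
python3 -m crank '[[0,-0.08,0,0.15,1],[0,-0.08,0,0.15,1],[0,-0.05,0,0.15,1],[0,0,0,0.15,1],[0,0,0,0.15,1],[0,0,0,0.05,1],[0,0,0,0,1],[0,0,0,0,1]]' | tail -1
python3 - <<'E'
from h import *
import pickle
st(); m=r.camera_model('wrist'); im=r.grab_frame('wrist'); cv2.imwrite('pics/w3_raw.png',im); pickle.dump(m,open('w3.pkl','wb'))
cv2.imwrite('pics/w3.png',cv2.resize(im,(800,600),interpolation=cv2.INTER_CUBIC))
E
```

```text
gripper_force: 0.0
t 18.97 tcp [ 0.42   -0.0702  0.0195] ytool deg 0.2 tilt z [ 0. -0. -1.] w 0.0422 gf 0.0 F [-0.7  0.6 -0. ] j7 0.72
gripper_force: 0.0
gripper_force: 0.0
gripper_force: 0.0
t 20.8 tcp [ 0.4196 -0.2402  0.2094] ytool deg 90.09 tilt z [-0.  0. -1.] w 0.0853 gf 0.0 F [ 0.4 -0.8 -1. ] j7 2.19
```

View pics/w3.png

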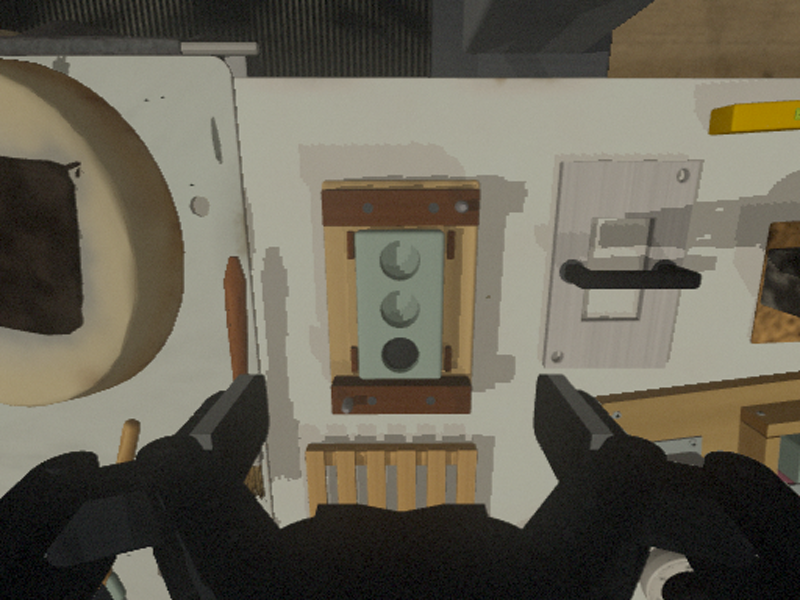

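The mould sits between its stops at w3 (356-443, 231-379). The frame lies flat at (545-703, 160-368), clear of the jig and the mat.

```bash
python3 - <<'E'
from h import *
import pickle; m=pickle.load(open('w3.pkl','rb')); s=1.5625
P=lambda u,v,z:np.round(ray('',u/s,v/s,z,m)[:2],4)
def q(n,pts,z):
    c=[P(*p,z) for p in pts]; print(n,*c,'mean',np.mean(c,0),[round(np.degrees(np.arctan2(*(c[(i+1)%4]-c[i])[::-1]))%90,1) for i in range(4)])
q('mould',[(356,231),(443,231),(443,378),(360,379)],.046)
q('frame',[(562,160),(703,160),(670,368),(545,366)],.008)
q('rails',[(322,191),(480,190),(470,412),(332,413)],.047)
A=P(347,403,.061);B=P(462,206,.061);print(A,B,(A+B)/2,np.hypot(*(A-B)))
print('rack left/right near corners',P(306,445,.02),P(476,445,.02))
E
```

```text
mould [ 0.385  -0.2693] [ 0.3849 -0.2106] [ 0.4929 -0.2077] [ 0.4938 -0.2691] mean [ 0.43915  -0.239175] [np.float64(0.1), np.float64(1.5), np.float64(0.8), np.float64(0.1)]
frame [ 0.3377 -0.1217] [ 0.3375 -0.0189] [ 0.5014 -0.0162] [ 0.4997 -0.1198] mean [ 0.419075 -0.06915 ] [np.float64(0.1), np.float64(0.9), np.float64(89.1), np.float64(0.7)]
rails [ 0.3589 -0.2909] [ 0.3581 -0.1871] [ 0.5203 -0.1866] [ 0.5213 -0.2908] mean [ 0.43965 -0.23885] [np.float64(0.4), np.float64(0.2), np.float64(0.5), np.float64(0.0)]
[ 0.5055 -0.2773] [ 0.3676 -0.2004] [ 0.43655 -0.23885] 0.15789243173755982
rack left/right near corners [ 0.5665 -0.3184] [ 0.5663 -0.1756]
```

```bash

python3 -m crank '[[0.05,0.005,-0.1,0.006,1],[0.048,0,-0.18,0,1],[0,0,-0.19,0,1],[0,0,-0.19,0,1],[0,0,-0.13,0,1],[0,0,-0.08,0,1],[0,0,-0.03,0,1],[0,0,-0.027,0,1]]' 30| tail -1
python3 -m crank '[[0,0,0,0,0.7],[0,0,0,0,0.7]]'|tail -1
python3 -c 'from h import *;st()'
python3 -m crank '[[0,0,-0.008,0,0.7],[0,0,0,0,0.7],[0,0,0,0,0.7]]'|tail -1
python3 -c 'from h import *;st()'
```

```text
gripper_force: 0.0
gripper_force: 0.0
t 21.68 tcp [ 0.4401 -0.2395  0.0249] ytool deg 90.45 tilt z [ 0.001 -0.001 -1.   ] w 0.0727 gf 0.0 F [0.5 0.1 0.2] j7 2.48
gripper_force: 0.0
t 21.93 tcp [ 0.44   -0.2392  0.0232] ytool deg 90.47 tilt z [ 0.001 -0.    -1.   ] w 0.0726 gf 0.0 F [-0.3  0.1  1.5] j7 2.48
```

```bash

python3 -m crank '[[0,0,-0.01,0,0.7],[0,0,0,0,0.7],[0,0,0,0,0.7]]'|tail -1
python3 -c 'from h import *;st()'
python3 -m crank '[[0,0,0,0,-1],[0,0,0,0,-1],[0,0,0,0,-1],[0,0,0,0,-1],[0,0,0,0,-1],[0,0,0,0,-1]]' 30 | tail -1
python3 -c 'from h import *;st()'
python3 -m crank '[[0,0,0.02,0,-1],[0,0,0.03,0,-1],[0,0,0.05,0,-1],[0,0,0.1,0,-1],[0,0,0.1,0,-1],[0,0,0,0,-1],[0,0,0,0,-1]]' | tail -1
python3 -c 'from h import *;st()'
```

```text
gripper_force: 0.0
t 22.18 tcp [ 0.4395 -0.2391  0.0205] ytool deg 90.47 tilt z [ 0.  0. -1.] w 0.0725 gf 0.0 F [-1. -1. -1.] j7 2.48
gripper_force: 42.8
t 22.68 tcp [ 0.4413 -0.2406  0.0226] ytool deg 90.39 tilt z [ 0.004 -0.001 -1.   ] w 0.0614 gf 42.8 F [-2.8  0.8 22.9] j7 2.48
gripper_force: 33.6
t 23.27 tcp [ 0.4401 -0.2392  0.0815] ytool deg 90.49 tilt z [ 0.002 -0.    -1.   ] w 0.0612 gf 33.6 F [ 0.4  0.1 -1.9] j7 2.4
```

```bash

python3 -m crank '[[0,0,0.15,0,-1],[0.064,-0.003,0.05,-0.143,-1],[0.064,-0.003,0,-0.143,-1],[0.064,-0.003,0,-0.143,-1],[0.064,-0.003,0,-0.143,-1],[0.064,-0.003,0,-0.143,-1],[0.064,-0.003,0,-0.143,-1],[0.064,-0.003,0,-0.143,-1]]' | tail -1
python3 -m crank '[[0.064,-0.003,0,-0.143,-1],[0.064,-0.003,0,-0.143,-1],[0.064,-0.003,0,-0.143,-1],[0.064,-0.003,0,-0.143,-1],[0.064,-0.003,0,-0.143,-1],[0.064,-0.003,0,-0.143,-1],[0.064,-0.003,0,-0.143,-1],[0,0,0,0,-1]]' | tail -1
python3 -m crank '[[0,0,0,0,-1],[0,0,0,0,-1]]' | tail -1
python3 -c 'from h import *;st()'
```

```text
gripper_force: 33.8
gripper_force: 33.8
gripper_force: 33.8
t 24.77 tcp [ 0.6173 -0.2476  0.1197] ytool deg 0.5 tilt z [-0.002  0.    -1.   ] w 0.0618 gf 33.8 F [-0.2  0.2 -0.5] j7 0.95
```

```bash

python3 -m crank '[[0.014,0,-0.1,0,-1],[0,0,-0.15,0,-1],[0,0,-0.12,0,-1],[0,0,-0.07,0,-1],[0,0,-0.04,0,-1],[0,0,0,0,-1],[0,0,0,0,-1]]' | tail -1
python3 - <<'E'
from h import *
st(); im=r.grab_frame('scene'); crop(im,280,160,120,110,6,'pics/s2.png')
E
```

```text
gripper_force: 33.8
t 25.35 tcp [ 0.6215 -0.2481  0.0253] ytool deg 0.38 tilt z [ 0.001 -0.    -1.   ] w 0.0612 gf 33.8 F [-0.5  0.8  0.5] j7 1.01
```

View pics/s2.png

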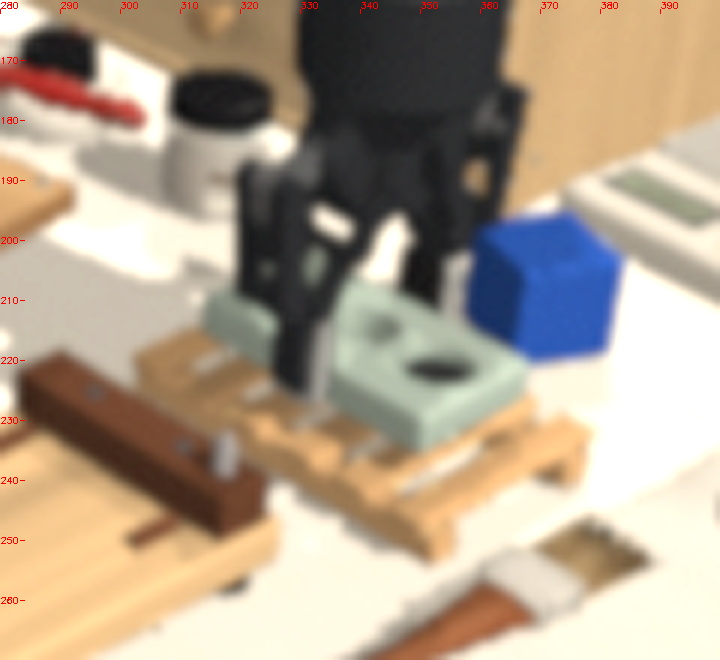

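The mould is held level over the rack, and the blue cube behind at (365,205) in the scene is clear.

```bash

python3 -m crank '[[-0.003,0,-0.02,0,-1],[0,0,-0.015,0,-1],[0,0,-0.008,0,-1],[0,0,0,0,-1],[0,0,0,0,-1]]' | tail -1
python3 -c 'from h import *;st()'
python3 -m crank '[[0,0,-0.006,0,-1],[0,0,0,0,-1],[0,0,0,0,-1]]' | tail -1
python3 -c 'from h import *;st()'
```

```text
gripper_force: 33.8
t 25.82 tcp [ 0.6209 -0.2475  0.0159] ytool deg 0.38 tilt z [ 0.  0. -1.] w 0.0611 gf 33.8 F [-0.2  0.5 -1.2] j7 1.02
gripper_force: 34.4
t 26.07 tcp [ 0.6211 -0.2477  0.0149] ytool deg 0.38 tilt z [ 0. -0. -1.] w 0.0612 gf 34.4 F [-0.3 -0.4  1. ] j7 1.02
```

```bash

python3 -m crank '[[0,0,-0.002,0,-1],[0,0,0,0,0.7],[0,0,0,0,0.7],[0,0,0,0,0.7],[0,0,0,0,0.7]]' | tail -1
python3 -m crank '[[0,0,0.05,0,0.7],[0,0,0.15,0,0.7],[0,0,0.2,0,0.7],[0,0,0.2,0,0.7],[0,0,0.2,0,0.7]]' | tail -1
python3 -m crank '[[-0.1256,0.111,0,0,0],[-0.1256,0.111,0,0,0],[-0.1256,0.111,0,0,0],[-0.1256,0.111,0,0,0],[-0.1256,0.111,0,0,0],[-0.1256,0.111,0,0,0],[-0.1256,0.111,0,0,0],[-0.1256,0.111,0,0,0]]' | tail -1
python3 -m crank '[[0,0,0,0,0],[0,0,0,0,0]]' | tail -1
python3 - <<'E'
from h import *
st(); im=r.grab_frame('top'); cv2.imwrite('pics/t3_raw.png',im); crop(im,285,140,110,150,4,'pics/t3.png')
E
```

```text
gripper_force: 0.0
gripper_force: 0.0
gripper_force: 0.0
gripper_force: 0.0
t 27.73 tcp [ 0.419  -0.0676  0.1743] ytool deg 0.6 tilt z [-0.     0.003 -1.   ] w 0.0428 gf 0.0 F [ 0.6 -1.   0.3] j7 0.71
```

View pics/t3.png

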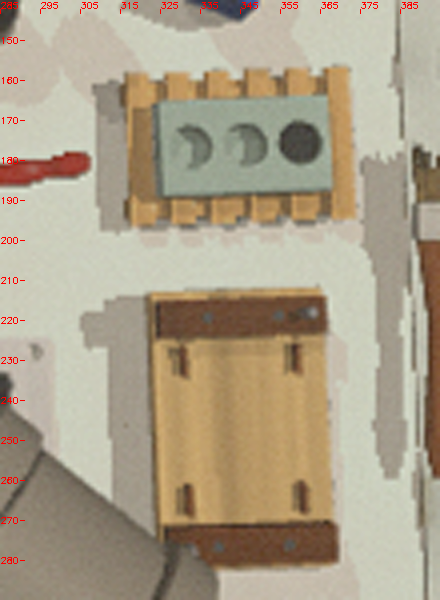

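```bash
python3 - <<'E'
from h import *
P=lambda p,z:ray('top',*p,z)[:2]
for n,c,z in (('mould',[(324,165),(366.8,164),(367.5,187),(325.6,188.7)],.038),('rack',[(316.2,158.3),(371.8,157),(373.2,194.7),(317.5,196.7)],.02)):
    w=[P(p,z) for p in c]; print(n,np.round(w,4).tolist(),np.round(np.mean(w,0),4))
    for i in (0,2): e=w[i+1]-w[i]; print(np.degrees(np.arctan2(e[0],e[1])),np.hypot(*e))
E
```

```text
mould [[0.6501, -0.1954], [0.6497, -0.3049], [0.5906, -0.304], [0.589, -0.1972]] [ 0.6198 -0.2504]
-179.81189702987416 0.10947426225468357
-0.8251088105065102 0.1067912466853185
rack [[0.671, -0.1787], [0.6705, -0.3238], [0.5718, -0.3228], [0.5703, -0.1784]] [ 0.6209 -0.2509]
-179.8059621545846 0.14508679154472062
-0.5635526286082133 0.14439902381821712
```

The mould is centred on the rack to within about 1 mm and aligned. Next I return the frame to the press.

```bash

python3 -m crank '[[0.005,-0.012,-0.1,-0.004,0],[0,0,-0.17,0,0],[0,0,-0.17,0,0],[0,0,-0.15,0,0],[0,0,-0.1,0,0],[0,0,-0.05,0,0],[0,0,-0.025,0,0],[0,0,0,0,0]]' 80| tail -1
python3 -m crank '[[0,0,0,0,0],[0,0,0,0,0]]'|tail -1
python3 -c 'from h import *;st()'
```

```text
gripper_force: 0.0
gripper_force: 0.0
t 28.62 tcp [ 0.4218 -0.073   0.022 ] ytool deg 0.14 tilt z [ 0.002 -0.    -1.   ] w 0.0425 gf 0.0 F [ 0.9 -0.2  0.2] j7 0.98
```

```bash

python3 -m crank '[[-0.008,0.014,-0.01,0,0],[0,0,0,0,0],[0,0,0,0,0]]'|tail -1
python3 -c 'from h import *;st()'
python3 -m crank '[[0,0,0,0,-1],[0,0,0,0,-1],[0,0,0,0,-1],[0,0,0,0,-1],[0,0,0,0,-1],[0,0,0,0,-1],[0,0,0,0,-1],[0,0,0,0,-1]]' 80 | tail -1
python3 -c 'from h import *;st()'
python3 -m crank '[[0,0,0.03,0,-1],[0,0,0.06,0,-1],[0,0,0.12,0,-1],[0,0,0.16,0,-1],[0,0,0.16,0,-1],[0,0,0.16,0,-1],[0,0,0,0,-1]]' | tail -1
python3 -m crank '[[0.0142,-0.12,0,0,-1],[0.0142,-0.12,0,0,-1],[0.0142,-0.12,0,0,-1],[0.0142,-0.12,0,0,-1],[0.0142,-0.12,0,0,-1],[0.0142,-0.12,0,0,-1],[0.0142,-0.126,0,0,-1]]' | tail -1
python3 -m crank '[[0,0,0,0,-1],[0,0,0,0,-1],[0,0,0,0,-1]]' | tail -1
python3 -c 'from h import *;st()'
```

```text
gripper_force: 0.0
t 28.87 tcp [ 0.4194 -0.0691  0.0196] ytool deg 0.24 tilt z [ 0.  0. -1.] w 0.0426 gf 0.0 F [0.6 0.6 0.3] j7 0.98
gripper_force: 78.3
t 29.53 tcp [ 0.4195 -0.0694  0.0196] ytool deg 0.2 tilt z [ 0.     0.001 -1.   ] w 0.0107 gf 78.3 F [-1.   1.4  8. ] j7 0.98
gripper_force: 78.6
gripper_force: 78.4
gripper_force: 78.6
t 30.95 tcp [ 0.4383 -0.238   0.1565] ytool deg 0.16 tilt z [-0.002  0.001 -1.   ] w 0.0104 gf 78.6 F [ 0.4  0.5 -3.4] j7 1.0
```

```bash

python3 -m crank '[[0.008,-0.004,-0.08,0,-1],[0,0,-0.12,0,-1],[0,0,-0.1,0,-1],[0,0,-0.05,0,-1],[0,0,0,0,-1],[0,0,0,0,-1]]' | tail -1
for i in 1 2; do python3 -m crank '[[0,0,0,0,-1],[0,0,0,0,-1]]'|tail -1; python3 -c 'from h import *;st()';done
python3 - <<'E'
from h import *
im=r.grab_frame('top'); crop(im,300,195,90,100,6,'pics/t4.png')
E
```

```text
gripper_force: 78.5
gripper_force: 78.5
t 31.62 tcp [ 0.4415 -0.2397  0.0883] ytool deg 0.21 tilt z [ 0.002 -0.001 -1.   ] w 0.0102 gf 78.5 F [-0.4  0.2 -3.1] j7 1.1
gripper_force: 78.5
t 31.78 tcp [ 0.4412 -0.2396  0.0879] ytool deg 0.21 tilt z [ 0.001 -0.    -1.   ] w 0.0107 gf 78.5 F [ 0.4 -0.  -3.3] j7 1.1
```

```bash

python3 -m crank '[[-0.006,0.004,0,0,-1],[0,0,-0.02,0,-1],[0,0,-0.01,0,-1],[0,0,-0.01,0,-1],[0,0,0,0,-1],[0,0,0,0,-1]]' | tail -1
python3 -c 'from h import *;st()'
python3 -m crank '[[0,0,-0.01,0,-1],[0,0,-0.01,0,-1],[0,0,0,0,-1],[0,0,0,0,-1]]' | tail -1
python3 -c 'from h import *;st()'
```

```text
gripper_force: 78.6
t 32.33 tcp [ 0.4394 -0.2388  0.0791] ytool deg 0.19 tilt z [-0.  0. -1.] w 0.0106 gf 78.6 F [-0.5 -0.1 -3.2] j7 1.11
gripper_force: 78.6
t 32.67 tcp [ 0.4397 -0.2388  0.0752] ytool deg 0.2 tilt z [ 0. -0. -1.] w 0.0107 gf 78.6 F [ 1.  -0.3 -3.1] j7 1.12
```

The frame underside is now below the cone tips with no added force, so both holes are on the dowels.

```bash

python3 -m crank '[[0,0,-0.01,0,-1],[0,0,-0.01,0,-1],[0,0,-0.01,0,-1],[0,0,0,0,-1],[0,0,0,0,-1]]' | tail -1
python3 -c 'from h import *;st()'
python3 -m crank '[[0,0,-0.007,0,-1],[0,0,-0.004,0,-1],[0,0,0,0,-1],[0,0,0,0,-1]]' | tail -1
python3 -c 'from h import *;st()'
```

```text
gripper_force: 78.5
t 33.08 tcp [ 0.4397 -0.2387  0.0692] ytool deg 0.2 tilt z [ 0. -0. -1.] w 0.0105 gf 78.5 F [ 1.3 -0.7 -4.6] j7 1.13
gripper_force: 78.5
t 33.42 tcp [ 0.4396 -0.2388  0.0671] ytool deg 0.2 tilt z [ 0. -0. -1.] w 0.0103 gf 78.5 F [ 1.7 -1.1 -4.4] j7 1.13
```

```bash

python3 -m crank '[[0,0,-0.004,0,-1],[0,0,-0.003,0,-1],[0,0,0,0,-1],[0,0,0,0,-1]]' | tail -1
python3 -c 'from h import *;st()'
python3 -m crank '[[0,0,-0.004,0,-1],[0,0,0,0,-1],[0,0,0,0,-1]]' | tail -1
python3 -c 'from h import *;st()'
```

```text
gripper_force: 80.8
t 33.75 tcp [ 0.4398 -0.2388  0.0667] ytool deg 0.18 tilt z [ 0.001  0.001 -1.   ] w 0.0107 gf 80.8 F [-2.2  4.5 11.7] j7 1.13
gripper_force: 82.5
t 34.0 tcp [ 0.4398 -0.2388  0.0666] ytool deg 0.16 tilt z [ 0.002  0.002 -1.   ] w 0.0105 gf 82.5 F [-4.9  5.7 24.4] j7 1.14
```

The frame is seated on a hard stop at the home height.

```bash

python3 -m crank '[[0,0,0.006,0,-1],[0,0,0,0,-1],[0,0,0,0,0],[0,0,0,0,0],[0,0,0,0,0],[0,0,0,0,0]]' | tail -1
python3 -m crank '[[0,0,0.05,0,0],[0,0,0.1,0,0],[0,0,0.18,0,0],[0,0,0.18,0,0]]' | tail -1
python3 -m crank '[[-0.0016,0.143,0,0.148,1],[-0.0016,0.143,0,0.148,1],[-0.0016,0.143,0,0.148,1],[-0.0016,0.143,0,0.148,1],[-0.0016,0.143,0,0.148,1],[-0.0016,0.143,0,0.148,1],[-0.0016,0.143,0,0.148,1]]' | tail -1
python3 -m crank '[[-0.0016,0.143,0,0.148,1],[-0.0016,0.143,0,0.148,1],[-0.0016,0.143,0,0.148,1],[-0.0016,0.143,0,0.148,1],[-0.0016,0.143,0,0.148,1],[-0.0016,0.143,0,0.148,1],[-0.0016,0.143,0,0.148,1],[0,0,0,0,1]]' | tail -1
python3 -m crank '[[0,0,0,0,1],[0,0,0,0,1]]' | tail -1
python3 - <<'E'
from h import *
st(); im=r.grab_frame('scene'); crop(im,215,180,130,110,6,'pics/s3.png')
E
```

```text
gripper_force: 0.0
gripper_force: 0.0
gripper_force: 0.0
gripper_force: 0.0
gripper_force: 0.0
t 36.25 tcp [0.4351 0.1607 0.1683] ytool deg 93.32 tilt z [-0. -0. -1.] w 0.0854 gf 0.0 F [ 0.1 -0.2 -0.1] j7 1.44
```

View pics/s3.png

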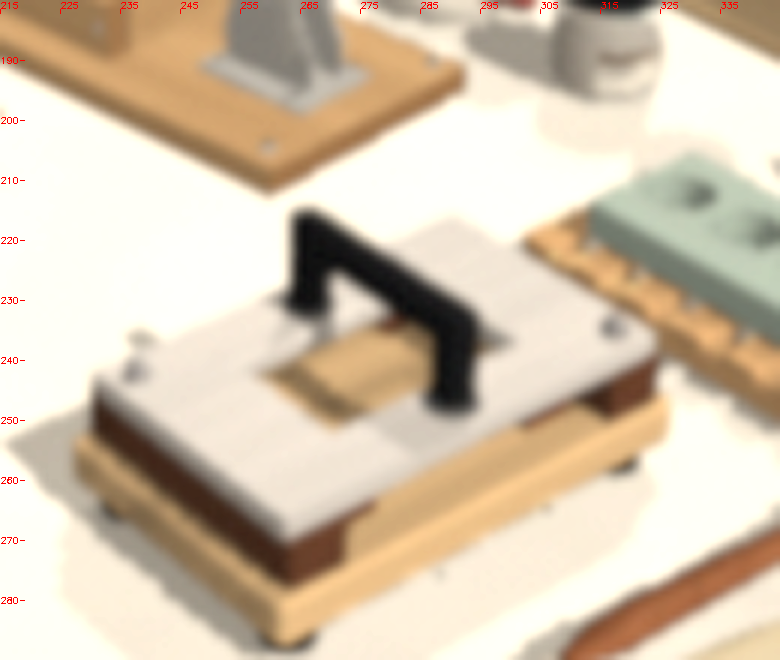

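The frame is fully down and flat, with both dowel tips showing at (236,242) and (316,234). Now I fetch the cylinder.

```bash

python3 -m crank '[[0,0.006,-0.1,0,1],[0,0,-0.17,0,1],[0,0,-0.17,0,1],[0,0,-0.15,0,1],[0,0,-0.1,0,1],[0,0,-0.04,0,1],[0,0,-0.01,0,1],[0,0,0,0,1]]' 40| tail -1
python3 -m crank '[[0,0,0,0,1],[0,0,0,0,1]]'|tail -1
python3 -c 'from h import *;st()'
```

```text
gripper_force: 0.0
gripper_force: 0.0
t 37.13 tcp [0.4361 0.1632 0.0214] ytool deg 93.41 tilt z [ 0.002  0.001 -1.   ] w 0.0852 gf 0.0 F [ 0.8 -0.3 -0.1] j7 1.72
```

```bash

python3 -m crank '[[-0.004,-0.005,-0.01,0,1],[0,0,0,0,1],[0,0,0,0,-1],[0,0,0,0,-1],[0,0,0,0,-1],[0,0,0,0,-1],[0,0,0,0,-1],[0,0,0,0,-1]]' 40 | tail -1
python3 -m crank '[[0,0,0,0,-1],[0,0,0,0,-1]]' | tail -1
python3 -c 'from h import *;st()'
python3 -m crank '[[0,0,0.03,0,-1],[0,0,0.07,0,-1],[0,0,0.15,0,-1],[0,0,0.18,0,-1],[0,0,0.18,0,-1],[0,0,0.14,0,-1],[0.0293,-0.1816,0,0,-1],[0.0293,-0.1816,0,0,-1]]' | tail -1
python3 -m crank '[[0.0293,-0.1816,0,0,-1],[0.0293,-0.1816,0,0,-1],[0.0293,-0.1816,0,0,-1],[0.0293,-0.1816,0,0,-1],[0.0293,-0.1816,0,0,-1],[0.0293,-0.1816,0,0,-1],[0.0293,-0.1816,0,0,-1],[0.0293,-0.1816,0,0,-1]]' | tail -1
python3 -m crank '[[0.0293,-0.1816,0,0,-1],[0,0,0,0,-1],[0,0,0,0,-1],[0,0,0,0,-1]]' | tail -1
python3 -c 'from h import *;st()'
```

```text
gripper_force: 39.8
gripper_force: 39.8
t 37.97 tcp [0.4344 0.1619 0.0183] ytool deg 93.43 tilt z [ 0.  0. -1.] w 0.0398 gf 39.8 F [-1.3  0.8  5.4] j7 1.73
gripper_force: 40.8
gripper_force: 40.8
gripper_force: 41.0
t 39.63 tcp [ 0.4981 -0.2372  0.1678] ytool deg 93.39 tilt z [-0.001  0.001 -1.   ] w 0.0395 gf 41.0 F [ 0.7  0.3 -1.7] j7 2.38
```

```bash

python3 -m crank '[[0.004,-0.002,-0.1,0,-1],[0,0,-0.15,0,-1],[0,0,-0.12,0,-1],[0,0,-0.06,0,-1],[0,0,-0.025,0,-1],[0,0,0,0,-1],[0,0,0,0,-1],[0,0,0,0,-1]]' | tail -1
python3 -c 'from h import *;st()'
```

```text
gripper_force: 41.0
t 40.3 tcp [ 0.5005 -0.2383  0.0784] ytool deg 93.46 tilt z [ 0.002 -0.001 -1.   ] w 0.0394 gf 41.0 F [-0.5  0.4 -1.5] j7 2.48
```

```bash

python3 -m crank '[[-0.006,0.002,-0.015,0,-1],[0,0,-0.015,0,-1],[0,0,-0.008,0,-1],[0,0,-0.004,0,-1],[0,0,0,0,-1],[0,0,0,0,-1]]' | tail -1
python3 -c 'from h import *;st()'
```

```text
gripper_force: 42.0
t 40.8 tcp [ 0.4984 -0.2376  0.0694] ytool deg 93.42 tilt z [ 0.     0.001 -1.   ] w 0.0395 gf 42.0 F [-2.3  2.3  7. ] j7 2.49
```

```bash

python3 -m crank '[[0,0,0.002,0,-1],[0,0,0,0,1],[0,0,0,0,1],[0,0,0,0,1],[0,0,0,0,1]]' | tail -1
python3 -m crank '[[0,0,0.05,0,1],[0,0,0.1,0,1],[0,0,0.16,0,1],[0,0,0.17,0,1],[0,0,0,0,1]]' | tail -1
python3 -m crank '[[-0.0462,0.1922,0,0,1],[-0.0462,0.1922,0,0,1],[-0.0462,0.1922,0,0,1],[-0.0462,0.1922,0,0,1],[-0.0462,0.1922,0,0,1],[-0.0462,0.1922,0,0,1],[-0.0462,0.1922,0,0,1],[-0.0462,0.1922,0,0,1]]' | tail -1
python3 -m crank '[[0,0,0,0,1],[0,0,0,0,1],[0,0,0,0,1]]' | tail -1
python3 -c 'from h import *;st()'
```

```text
gripper_force: 0.0
gripper_force: 0.0
gripper_force: 0.0
gripper_force: 0.0
t 42.55 tcp [0.4246 0.0697 0.1655] ytool deg 93.46 tilt z [ 0.  0. -1.] w 0.0854 gf 0.0 F [-0.  -0.7  0.3] j7 1.61
```

```bash

python3 -m crank '[[0,0,-0.1,0,1],[0,0,-0.17,0,1],[0,0,-0.17,0,1],[0,0,-0.15,0,1],[0,0,-0.1,0,1],[0,0,-0.04,0,1],[0,0,-0.015,0,1],[0,0,0,0,1]]' 40| tail -1
python3 -m crank '[[0,0,0,0,1],[0,0,0,0,1]]'|tail -1
python3 -c 'from h import *;st()'
```

```text
gripper_force: 0.0
gripper_force: 0.0
t 43.38 tcp [0.4255 0.0699 0.0173] ytool deg 93.41 tilt z [ 0.002  0.001 -1.   ] w 0.086 gf 0.0 F [ 0.1 -0.4  0.2] j7 1.97
```

```bash

python3 -m crank '[[-0.005,0,-0.015,0,1],[0,0,0,0,1],[0,0,0,0,-1],[0,0,0,0,-1],[0,0,0,0,-1],[0,0,0,0,-1],[0,0,0,0,-1],[0,0,0,0,-1]]' 40 | tail -1
python3 -m crank '[[0,0,0,0,-1],[0,0,0,0,-1]]' | tail -1
python3 -c 'from h import *;st()'
python3 -m crank '[[0,0,0.03,0,-1],[0,0,0.07,0,-1],[0,0,0.15,0,-1],[0,0,0.18,0,-1],[0,0,0.18,0,-1],[0,0,0.14,0,-1],[0,0,0,0,-1]]' | tail -1
python3 -m crank '[[-0.0247,-0.1942,0,0,-1],[-0.0247,-0.1942,0,0,-1],[-0.0247,-0.1942,0,0,-1],[-0.0247,-0.1942,0,0,-1],[-0.0247,-0.1942,0,0,-1],[-0.0247,-0.1942,0,0,-1],[-0.0247,-0.1942,0,0,-1],[-0.0247,-0.1942,0,0,-1]]' | tail -1
python3 -m crank '[[0,0,0,0,-1],[0,0,0,0,-1],[0,0,0,0,-1]]' | tail -1
python3 -c 'from h import *;st()'
```

```text
gripper_force: 40.8
gripper_force: 40.8
t 44.22 tcp [0.4235 0.07   0.0133] ytool deg 93.44 tilt z [ 0.  0. -1.] w 0.0444 gf 40.8 F [-1.6  0.8  4. ] j7 1.97
gripper_force: 41.8
gripper_force: 41.8
gripper_force: 42.0
t 45.72 tcp [ 0.3831 -0.2405  0.1625] ytool deg 93.36 tilt z [-0.002  0.001 -1.   ] w 0.0445 gf 42.0 F [ 0.3  0.4 -1.8] j7 2.43
```

```bash

python3 -m crank '[[0.002,0,-0.1,0,-1],[0,0,-0.15,0,-1],[0,0,-0.12,0,-1],[0,0,-0.06,0,-1],[0,0,-0.025,0,-1],[0,0,0,0,-1],[0,0,0,0,-1],[0,0,0,0,-1]]' | tail -1
python3 -c 'from h import *;st()'
```

```text
gripper_force: 42.0
t 46.38 tcp [ 0.3852 -0.2405  0.0729] ytool deg 93.51 tilt z [ 0.001 -0.    -1.   ] w 0.0448 gf 42.0 F [ 0.1 -0.  -0.8] j7 2.63
```

```bash

python3 -m crank '[[-0.006,0,-0.015,0,-1],[0,0,-0.015,0,-1],[0,0,-0.008,0,-1],[0,0,-0.004,0,-1],[0,0,0,0,-1],[0,0,0,0,-1]]' | tail -1
python3 -c 'from h import *;st()'
```

```text
gripper_force: 43.7
t 46.88 tcp [ 0.3833 -0.2407  0.0643] ytool deg 93.42 tilt z [ 0.001  0.001 -1.   ] w 0.0445 gf 43.7 F [-2.5  3.3 11.3] j7 2.64
```

Contact made. I release, rise, back off, and check from the same viewpoint as the first wrist picture.

```bash

python3 -m crank '[[0,0,0.006,0,-1],[0,0,0,0,1],[0,0,0,0,1],[0,0,0,0,1],[0,0,0,0,1]]' | tail -1
python3 -m crank '[[0,0,0.05,0,1],[0,0,0.1,0,1],[0,0,0.18,0,1],[0,0,0.18,0,1],[0,0,0.18,0,1],[0.1,0,0.18,0,1],[0.1,0,0.18,0,1],[0,0,0,0,1]]' | tail -1
python3 -m crank '[[0,0,0,0,1],[0,0,0,0,1]]' | tail -1
python3 - <<'E'
from h import *
import pickle
st(); m=r.camera_model('wrist'); im=r.grab_frame('wrist'); pickle.dump(m,open('w5.pkl','wb'))
crop(im,205,105,115,155,5,'pics/w5.png')
E
```

```text
gripper_force: 0.0
gripper_force: 0.0
gripper_force: 0.0
t 48.13 tcp [ 0.4225 -0.2405  0.2743] ytool deg 93.44 tilt z [-0.001  0.001 -1.   ] w 0.0855 gf 0.0 F [-1.   0.4 -0.2] j7 2.25
```

View pics/w5.png

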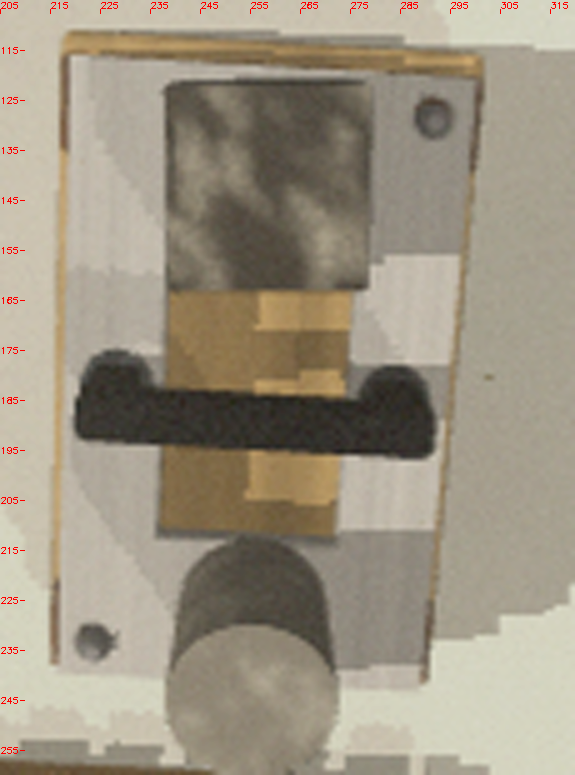

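```bash
python3 - <<'E'
from h import *
import pickle; m=pickle.load(open('w5.pkl','rb'))
P=lambda p,z:ray('',p[0]/5+205,p[1]/5+105,z,m)[:2]
c=[P(p,.1) for p in [(166,87),(370,82),(368,289),(167,291)]]; print('cube',np.mean(c,0),'was .384 -.240')
print('cyl',P((252,704),.115),'was .4985 -.2385')
print('dowels',P((94,642),.06),P((434,118),.06))
E
```

```text
cube [ 0.38347635 -0.2393751 ] was .384 -.240
cyl [ 0.49857544 -0.23594635] was .4985 -.2385
dowels [ 0.50944503 -0.27780264] [ 0.36775385 -0.19972409]
```

Both weights stand within about 3 mm of where they started, the frame is down on both dowels, and the tool is clear.

```bash
python3 -c 'from bench import r; print(r.hand_in())'
```

```text
the job is handed in; nothing more can be done
None
```

I handed the job in at about 48 s of the 141 s allowed: the mould lies on the drying rack, centred to about 1 mm and lengthwise, and the press is closed with its frame fully down and both weights back within about 3 mm of where they stood.

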